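Put three finials back on their own bases

ROBOT

A 6-joint arm with a two-finger parallel gripper is mounted at the origin on the work surface. World frame = base frame: x ahead of the robot, y to its left, z up, the work surface at z = 0. Lengths are in m, angles in rad, forces in N, time in s.
With the tool pointing down it reaches from about 0.35 to 0.85 m from the base axis. Payload 8.1 kg.
Tool frame: the origin (TCP) lies between the finger pads; the fingertips stand 14 mm ahead of it and the grasp point (between the pads) lies 5 mm behind it (robot.tip_reach is the z of the fingertips in the tool frame, in m); z points along the fingers, y is the line along which they close (so a half turn about z gives the same grasp; the last joint's range is limited). The gripper opens to 93 mm and grips with 3 to 60 N. Pads are 15 mm wide; open, the fingers measure 128 mm over their backs; the gripper's body (75 mm by 188 mm) begins 65 mm behind the grasp point.
Start: joints at [1.177, 0.13, 1.488, -0, 1.523, -0.085], TCP at [0.182, 0.572, 0.233] pointing down, gripper open.
Joint ranges: [-2.96, 2.96], [-0.89, 2.26], [0.02, 2.5], [-1.34, 4.48], [0, 2.73], [-2.66, 2.66]. Speed limits (rad/s): [2.39, 2.39, 2.79, 3.14, 3.14, 3.14].

INTERFACE

Orientations are given as a rotation vector (axis times angle).
In Python, from plant import robot gives the robot as it stands. The module is installed in compiled form; this text tells all that it offers.
- The arm moves only by the shell command python3 -m handwheel 'ROWS' [FORCE]. ROWS is JSON, a list of rows, each a list of 7 numbers: the closure, from -1 (fully open) to 1 (shut), then the shift along the tool's x, y, z each as a share of 100 cm, from -1 to 1, then the turn, a rotation vector about the tool's x, y, z each as a share of 180 degrees, from -1 to 1. In form: [[grip, tx, ty, tz, rx, ry, rz], ...]. A call has 1 to 20 rows; each row is the pose to reach, as a shift and turn from the pose commanded when the call began, along the tool's axes at that moment, turning the shorter way round; what a row does not reach only later rows make up. A row lasts 1/8 s, in which the tool goes at most 62.5 mm and 10.7 degrees, less where a joint would pass 70% of its speed; a pose out of reach is approached as far as the arm can. A call with a number of a shift or a turn outside -1 to 1 is refused whole. A call with a gripper value outside its range is refused whole. The fingers move at their own pace and stop on an object; FORCE is the grip in N (left out, the last holds). Time passes only in rows, so rows that repeat a pose let the fingers close. It gives the time, the measured TCP pose, the force, the opening and the grip force at its end, in the units of the state.
- robot.read_state(): the state, without advancing time (a new reading comes with each control period).
- robot.read_camera(name): name is "scene" or "top"; returns a dict with "frame" (384x512x3 uint8, red, green, blue), "fx", "fy", "cx", "cy" (pixels), "rvec" (rotation vector, rad) and "tvec" (3), from world to camera coordinates, as OpenCV has them. Camera axes: x right, y down, z forward; pixel columns grow to the right and rows downward; lengths in m; the calibration is good to about 2 mm. A picture is of the moment at which its call begins. There is no depth.
- robot.close_job(): hands the job in; it is judged then, once.
Trained networks look in a picture, given as the dict that the camera call returned (one of the last four; its "shot" number tells which), for a name from the list of things; names that differ only in an ending like _2 or _b are one class to them, and where a whole thing is asked for, a point or a joint stands for the part that bears it (a point fixed in the world has none). Each returns a list of dicts, best first, with "conf" (0 to 1); they miss things now and then, are a little off and sometimes report something else, mostly with a low value. They report only what shows in the picture. A call takes as long as a camera call. They do not tell look-alikes from the thing itself.
- robot.regions_of(picture, name): "mask" (384x512 bool, what is visible of it) and "rect" ([left, top, right, bottom] in pixels, round what is visible of it).
The state is a dict: "t": time; "q": joint angles; "dq": joint speeds; "joint_torque": joint torques, N m; "tool_pos": TCP position; "orientation": TCP orientation; "force": force on the tool from outside, world axes, zero at the start; "wrist_torque": the same for the moment, N m; "opening": finger opening in m; "gripper_force": force on a finger pad.
Only numpy, scipy, OpenCV 4.12 (cv2) and the standard library are available. Lean on these libraries where they do the work, as an engineer would, in place of code of your own. Each camera call takes 0.05 s, during which the arm holds its last target. There are 200 camera calls.

TASK

The three turned finials stand on the wrong bases: move them round so that the tall spire stands upright in the middle of the large round base, the vase-shaped one in the middle of the square base and the short acorn in the middle of the small round base. Park one of them upright in the middle of the spare plywood board on the way, for the finials must never be stood, laid or dropped on the bench itself. Set each one down gently instead of letting it fall, and leave the glue bottle, the gouge and the sanding block where they are.

Things in the scene. Friction and masses are not known exactly. Their poses are not given: they have to be found in the camera images.
- spire_mid (a point): The tall spire finial: turned pale wood, 125 mm tall, ending in a thin point. Point: on its axis, half-way up; z up. Loose, round (yaw does not matter), 0.11 to 0.22 kg. Foot 68 mm across and 13 mm high; grip the straight round band in the middle, 44 mm across, from 14 mm below the point to 14 mm above it. At the start it stands near the middle of the square base.
- vase_mid (a point): The vase finial: turned pale wood, 100 mm tall, ending in a flat round lip 42 mm across. Point: on its axis, half-way up; z up. Loose, round (yaw does not matter), 0.11 to 0.22 kg. Foot 60 mm across and 11 mm high; grip the straight round band in the middle, 52 mm across, from 13 mm below the point to 13 mm above it. At the start it stands near the middle of the small round base.
- acorn_mid (a point): The short acorn finial: turned pale wood, 80 mm tall, with a domed top. Point: on its axis, half-way up; z up. Loose, round (yaw does not matter), 0.11 to 0.22 kg. Foot 48 mm across and 11 mm high; grip the straight round band in the middle, 37 mm across, from 13 mm below the point to 13 mm above it. At the start it stands near the middle of the large round base.
- large_top (a point): The large round base: brown wooden disc 150 mm across with a beaded edge. The point lies at the centre of its flat top, z up; the top is 24 mm above the bench. Fixed to the bench. 
- square_top (a point): The square base: brown wooden slab, 116 by 116 mm, beaded edges, turned up to 0.5 rad. The point lies at the centre of its flat top, z up; the top is 24 mm above the bench. Fixed to the bench. x and y are square to its sides.
- small_top (a point): The small round base: brown wooden disc 96 mm across with a beaded edge. The point lies at the centre of its flat top, z up; the top is 24 mm above the bench. Fixed to the bench. 
- board_top (a point): The spare board: plain oblong plywood board on two feet, 110 mm (its x) by 180 mm (its y), empty at the start. The point lies at the centre of its flat top, 20 mm above the bench, z up. Fixed to the bench.
- bottle_mid (a point): Bystander: white glue bottle with an orange cap, standing, 44 mm across, 115 mm tall, loose; the point is half-way up its axis.
- gouge_mid (a point): Bystander: carving gouge lying on the bench, 180 mm long and 25 mm thick, loose; the point is at mid-length, 12 mm above the bench; its x runs along it, from the wooden handle to the steel blade.
- sander_mid (a point): Bystander: cork sanding block lying flat, 70 (x) by 45 (y) by 28 mm, loose; the point is at its centre.
Mind the look-alikes: they are no part of the job. What is shaped like the part that bears spire_mid but red or turquoise is not meant.

How it is judged:
On the way:
1. one of the finials stands upright and released on the spare board, within 30 mm of its middle (((horizontal distance between spire_mid and board_top below 0.03 m and z of spire_mid in the frame of board_top between 0.0575 and 0.0675 m and angle between spire_mid's own z axis and vertical below 0.1 rad and linear speed of spire below 0.02 m/s and contact force between the fingers and spire below 0.1 N) or (horizontal distance between vase_mid and board_top below 0.03 m and z of vase_mid in the frame of board_top between 0.045 and 0.055 m and angle between vase_mid's own z axis and vertical below 0.1 rad and linear speed of vase below 0.02 m/s and contact force between the fingers and vase below 0.1 N) or (horizontal distance between acorn_mid and board_top below 0.03 m and z of acorn_mid in the frame of board_top between 0.035 and 0.045 m and angle between acorn_mid's own z axis and vertical below 0.1 rad and linear speed of acorn below 0.02 m/s and contact force between the fingers and acorn below 0.1 N))), for 0.2 s.
At the end, for the whole second after the job is handed in: The spire stands on the large round base, the vase on the square base and the acorn on the small round base, each upright (within 0.1 rad), its axis within 15 mm of the base's centre, its foot on the base (height within 5 mm), released and at rest (horizontal distance between spire_mid and large_top below 0.015 m and z of spire_mid in the frame of large_top between 0.0575 and 0.0675 m and angle between each of spire_mid, vase_mid, acorn_mid's own z axis and vertical below 0.1 rad and linear speed of each of spire, vase, acorn below 0.02 m/s and contact force between the fingers and spire below 0.1 N and horizontal distance between vase_mid and square_top below 0.015 m and z of vase_mid in the frame of square_top between 0.045 and 0.055 m and contact force between the fingers and vase below 0.1 N and horizontal distance between acorn_mid and small_top below 0.015 m and z of acorn_mid in the frame of small_top between 0.035 and 0.045 m and contact force between the fingers and acorn below 0.1 N); the robot touches nothing.
It fails at once if a finial gets down to the bench or topples (height (world z) of spire_mid below 0.0705 m or height (world z) of vase_mid below 0.058 m or height (world z) of acorn_mid below 0.048 m).
It fails at once if a finial falls freely (faster than 0.5 m/s with no finger on it) ((linear speed of spire above 0.5 m/s and contact force between the fingers and spire below 0.05 N) or (linear speed of vase above 0.5 m/s and contact force between the fingers and vase below 0.05 N) or (linear speed of acorn above 0.5 m/s and contact force between the fingers and acorn below 0.05 N)).
It fails at once if the glue bottle, the gouge or the sanding block is moved by more than 15 mm (distance of any of bottle_mid, gouge_mid, sander_mid from where it was at the start of the episode above 0.015 m).
It also fails if it takes over 115 s, if anything falls off the work surface, if the arm or the gripper's body presses on something with over 40 N, if the wrist force passes 120 N, or if a joint passes its speed limit or range.

## Working session

There is one attempt and no reset: what is moved stays moved. The work goes in short steps, Python scripts to look and compute and a shell command to move; the robot and the scene stay as the last step left them, time stands still between calls to the robot, and variables do not carry over. Pictures are saved under pics/ and viewed, at most 14 in all, crops included, and the job is handed in when it is done.

```bash
mkdir -p pics
python3 - <<'E'
from plant import robot
import cv2,pickle
for n in("scene","top"):
    p=robot.read_camera(n); cv2.imwrite(f"pics/{n}0.png",cv2.resize(p["frame"][:,:,::-1],(800,600),interpolation=cv2.INTER_CUBIC))
    print(n,p["fx"],p["fy"],p["cx"],p["cy"],p["rvec"],p["tvec"])
    for k in "spire_mid vase_mid acorn_mid bottle_mid gouge_mid sander_mid large_top square_top small_top board_top".split():
        try: print(k,[(round(r["conf"],2),[int(v) for v in r["rect"]],int(r["mask"].sum())) for r in robot.regions_of(p,k)])
        except Exception as e: print(k,e)
s=robot.read_state();print(s["t"],s["tool_pos"],s["orientation"],s["opening"])
E
```

```text
scene 415.0031061313389 415.0031061313389 257.7300071132595 199.67426537372094 [ 2.21391081  1.12126198 -0.42350064] [-0.42260757 -0.29683966  1.43001245]
spire_mid [(0.88, [344, 194, 372, 236], 729), (0.82, [275, 130, 298, 169], 532), (0.81, [357, 137, 379, 178], 604), (0.62, [314, 148, 340, 189], 670)]
vase_mid [(0.97, [222, 149, 246, 189], 620)]
acorn_mid [(0.88, [197, 215, 218, 241], 401)]
bottle_mid [(0.79, [259, 241, 282, 278], 559)]
gouge_mid [(0.67, [264, 216, 324, 260], 490)]
sander_mid [(0.66, [156, 189, 183, 216], 437)]
large_top [(0.83, [176, 214, 234, 267], 1996)]
square_top [(0.8, [301, 161, 350, 206], 953)]
small_top [(0.74, [220, 174, 252, 202], 490)]
board_top [(0.92, [77, 224, 151, 273], 2726)]
top 387.5096252082907 387.5096252082907 252.75437908505936 191.79759346310144 [ 2.16679908 -2.17299902  0.1395661 ] [0.05956028 0.63396157 1.17835952]
spire_mid [(0.88, [162, 178, 188, 201], 383), (0.85, [174, 230, 193, 252], 356), (0.81, [118, 173, 143, 193], 426), (0.56, [179, 131, 199, 150], 346)]
vase_mid [(0.64, [234, 228, 256, 246], 283)]
acorn_mid [(0.31, [237, 228, 254, 248], 283)]
bottle_mid [(0.52, [264, 140, 277, 157], 233), (0.27, [288, 193, 303, 208], 160)]
gouge_mid [(0.87, [234, 158, 252, 194], 216)]
sander_mid [(0.57, [326, 210, 394, 265], 2052)]
large_top [(0.67, [272, 177, 321, 220], 1598)]
square_top [(0.76, [155, 171, 204, 216], 997)]
small_top [(0.8, [232, 224, 257, 254], 415)]
board_top [(0.67, [326, 213, 394, 263], 1977)]
1.1 [0.18234276 0.57164461 0.23265315] [4.83150226e-01 3.10418433e+00 4.63757725e-05] 0.09332218393749499
```

View pics/scene0.png

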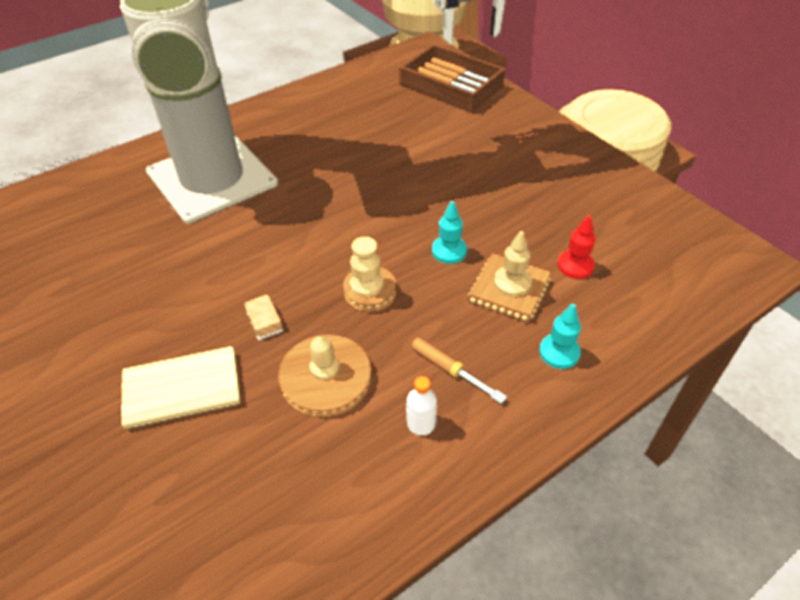

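View pics/top0.png

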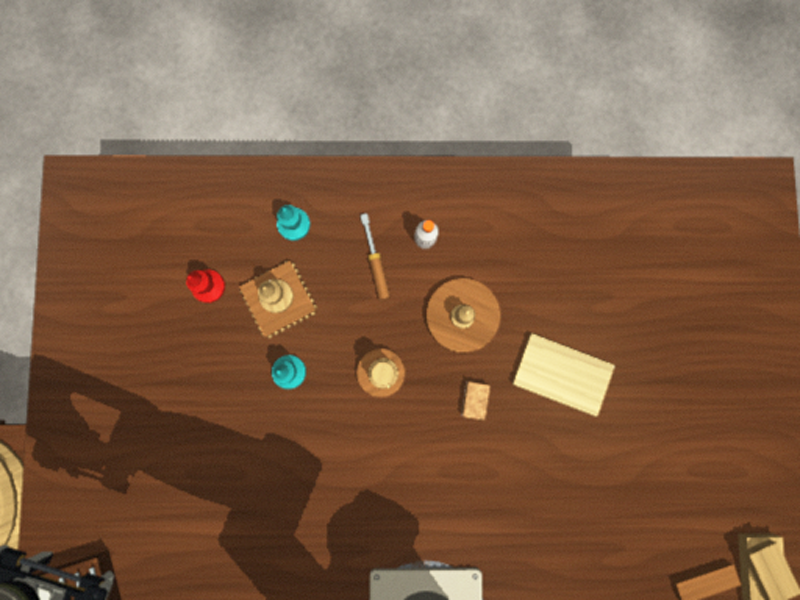

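The top view (800 px wide) shows the pale spire at (275,293) on the square base, the vase at (382,373) on the small disc and the acorn at (462,315) on the large disc. The board is at (563,375), and the red and turquoise pieces are the look-alikes. Next I fit silhouettes of the given sizes in both cameras.

```bash
cat > h.py <<'E'
from plant import robot
import cv2,numpy as np
from scipy.optimize import minimize
S=4
def proj(P,c): 
    K=np.array([[c["fx"],0,c["cx"]],[0,c["fy"],c["cy"]],[0,0,1.]])
    return cv2.projectPoints(np.asarray(P,float),np.array(c["rvec"]),np.array(c["tvec"]),K,None)[0][:,0]
def ring(r,z):
    a=np.linspace(0,2*np.pi,40); return np.c_[r*np.cos(a),r*np.sin(a),0*a+z]
def rect(w,h,z): return np.array([[s*w/2,t*h/2,z] for s in(-1,1) for t in(-1,1)])
def fin(H,foot,fh,band,bh,tip):   # convex pieces
    m=H/2
    return [np.r_[ring(foot/2,0),ring(foot/2,fh)],np.r_[ring(band/2,m-bh),ring(band/2,m+bh)],np.r_[ring(band/2*.8,m+bh),ring(tip/2,H)],np.r_[ring(band/2*.8,fh),ring(band/2*.8,m)]]
F=dict(spire=fin(.125,.068,.013,.044,.014,.004),vase=fin(.1,.060,.011,.052,.013,.042),acorn=fin(.08,.048,.011,.037,.013,.018))
B=dict(large=[np.r_[ring(.075,0),ring(.075,.024)]],small=[np.r_[ring(.048,0),ring(.048,.024)]],square=[np.r_[rect(.116,.116,0),rect(.116,.116,.024)]],board=[np.r_[rect(.11,.18,.0),rect(.11,.18,.02)]])
def render(parts,x,y,z,yaw,c):
    R=np.array([[np.cos(yaw),-np.sin(yaw),0],[np.sin(yaw),np.cos(yaw),0],[0,0,1]])
    im=np.zeros((384*S,512*S),np.uint8)
    for p in parts:
        uv=proj(p@R.T+[x,y,z],c); cv2.fillConvexPoly(im,cv2.convexHull(np.int32(np.round((uv+.5)*S))),1)
    return cv2.resize(im.astype(np.float32),(512,384),interpolation=cv2.INTER_AREA)
def fit(parts,z,views,x0,yaw0=None):  # views: (cam, mask, ignoremask)
    def cost(v):
        t=0
        for c,m,ig in views:
            r=render(parts,v[0]/100,v[1]/100,z,v[2]/10 if len(v)>2 else 0,c); w=1-ig.astype(float); m=m.astype(float)
            t+=1-(np.minimum(r,m)*w).sum()/(np.maximum(r,m)*w).sum()
        return t/len(views)
    v0=[x0[0]*100,x0[1]*100]+([yaw0*10] if yaw0 is not None else [])
    s=np.vstack([v0]+[np.array(v0)+d for d in 2*np.eye(len(v0))])
    o=minimize(cost,v0,method="Nelder-Mead",options=dict(initial_simplex=s,xatol=.01,fatol=1e-4))
    return np.round(np.r_[o.x[:2]/100,o.x[2:]/10],4),round(o.fun,3)
def back(u,v,z,c):
    R=cv2.Rodrigues(np.array(c["rvec"]))[0]; C=-R.T@np.array(c["tvec"]); d=R.T@[(u-c["cx"])/c["fx"],(v-c["cy"])/c["fy"],1]
    return (C+d*(z-C[2])/d[2])[:2]
def pick(p,name,u,v,tol=14):
    for r in robot.regions_of(p,name):
        a=r["rect"]
        if abs((a[0]+a[2])/2-u)<tol and abs((a[1]+a[3])/2-v)<tol: return r["mask"].astype(bool)
E
cat > m0.py <<'E'
from h import *
t=robot.read_camera("top"); s=robot.read_camera("scene")
g=lambda u,v:(u*.64,v*.64)
M={}
for k,nm,tu,su in [("spire",["spire_mid"],(275,293),(515,264)),("vase",["vase_mid"],(382,373),(366,265)),("acorn",["acorn_mid","bottle_mid"],(462,315),(323,357))]:
    for c,uv,n in((t,tu,"t"),(s,su,"s")):
        for a in nm:
            m=pick(c,a,*g(*uv),8)
            if m is not None: break
        M[k+n]=m
for k,tu,su in [("large",(463,315),(325,375)),("square",(278,298),(510,287)),("small",(381,372),(370,287)),("board",(563,375),(181,388))]:
    for c,uv,n in((t,tu,"t"),(s,su,"s")): M[k+n]=pick(c,k+"_top",*g(*uv))
Z=np.zeros((384,512),bool)
on=dict(large="acorn",square="spire",small="vase")
def go(k,parts,z,ig,tu,yaw=None):
    V=[(c,M[k+n],cv2.dilate((Z if ig is None or M[ig+n] is None else M[ig+n]).astype(np.uint8),np.ones((3,3)))>0) for c,n in((t,"t"),(s,"s")) if M[k+n] is not None]
    x0=back(tu[0]*.64,tu[1]*.64,.03,t)
    for W in [V]+([[v] for v in V] if len(V)>1 else []): print(k,len(W),*fit(parts,z,W,x0,yaw))
for k,tu in [("spire",(278,295)),("vase",(382,373)),("acorn",(462,317))]: go(k,F[k],.024,None,tu)
for k,tu,yaw in [("large",(463,315),None),("small",(381,372),None),("square",(278,298),.4),("board",(563,375),-.3)]: go(k,B[k],0,on.get(k),tu,yaw)
for k,u,v,z in[("bottle",425,237,.06),("gouge tip",364,215,.01),("gouge end",382,297,.01),("sander",476,400,.028),("turq1",294,226,.01),("turq2",288,375,.01),("red",207,286,.01)]: print(k,back(u*.64,v*.64,z,t).round(3))
E
python3 m0.py
```

```text
spire 2 [0.6443 0.2991] 0.073
spire 1 [0.645  0.2992] 0.061
spire 1 [0.6428 0.3005] 0.072
vase 2 [0.4891 0.0824] 0.12
vase 1 [0.4905 0.0838] 0.181
vase 1 [0.4884 0.083 ] 0.054
acorn 2 [ 0.6022 -0.0763] 0.086
acorn 1 [ 0.6029 -0.0756] 0.066
acorn 1 [ 0.6014 -0.0766] 0.081
large 2 [ 0.6059 -0.0791] 0.042
large 1 [ 0.6064 -0.0783] 0.053
large 1 [ 0.6055 -0.0797] 0.029
small 2 [0.4908 0.0878] 0.093
small 1 [0.4904 0.0878] 0.084
small 1 [0.491  0.0883] 0.1
square 2 [0.6409 0.2983 0.483 ] 0.072
square 1 [0.6411 0.298  0.4927] 0.061
square 1 [0.6403 0.2994 0.4798] 0.077
board 2 [ 0.4845 -0.2803 -0.378 ] 0.079
board 1 [ 0.4849 -0.2799 -0.3659] 0.034
board 1 [ 0.4815 -0.2791 -0.3891] 0.115
bottle [ 0.757 -0.002]
gouge tip [0.814 0.121]
gouge end [0.643 0.084]
sander [ 0.434 -0.102]
turq1 [0.791 0.266]
turq2 [0.485 0.273]
red [0.666 0.441]
```

```bash
cat > d.py <<'E'
import sys,numpy as np
from plant import robot
from scipy.spatial.transform import Rotation as R
x,y,z=map(float,sys.argv[1:4])
s=robot.read_state(); A=R.from_rotvec(s["orientation"])
G=R.from_matrix(np.array([[-1,0,0],[0,1,0],[0,0,-1.]]))
print("tool",s["tool_pos"].round(4) if hasattr(s["tool_pos"],"round") else s["tool_pos"],"shift",A.inv().apply(np.array([x,y,z])-s["tool_pos"]).round(4),"turn",((A.inv()*G).as_rotvec()/np.pi).round(4),"f",np.round(s["force"],1),"open",s["opening"],s["gripper_force"],"t",s["t"])
E
python3 d.py .602 -.0763 .2
```

```text
tool [0.1823 0.5716 0.2326] shift [-0.5967 -0.4897  0.0326] turn [-0.     -0.     -0.0983] f [ 0.6 -0.3  0.9] open 0.09304796469353649 0.0 t 1.9
```

```bash
python3 -m handwheel '[[-1,-0.597,-0.49,0.033,0,0,-0.0983],[-1,-0.597,-0.49,0.033,0,0,-0.0983],[-1,-0.597,-0.49,0.033,0,0,-0.0983],[-1,-0.597,-0.49,0.033,0,0,-0.0983],[-1,-0.597,-0.49,0.033,0,0,-0.0983],[-1,-0.597,-0.49,0.033,0,0,-0.0983],[-1,-0.597,-0.49,0.033,0,0,-0.0983],[-1,-0.597,-0.49,0.033,0,0,-0.0983],[-1,-0.597,-0.49,0.033,0,0,-0.0983],[-1,-0.597,-0.49,0.033,0,0,-0.0983],[-1,-0.597,-0.49,0.033,0,0,-0.0983],[-1,-0.597,-0.49,0.033,0,0,-0.0983],[-1,-0.597,-0.49,0.033,0,0,-0.0983],[-1,-0.597,-0.49,0.033,0,0,-0.0983],[-1,-0.597,-0.49,0.033,0,0,-0.0983],[-1,-0.597,-0.49,0.033,0,0,-0.0983],[-1,-0.597,-0.49,0.033,0,0,-0.0983],[-1,-0.597,-0.49,0.033,0,0,-0.0983]]' 15; python3 d.py .602 -.0763 .06
```

```text
t: 4.15
tool_pos: [0.6021, -0.0761, 0.1999]
orientation: [-0.001, 3.141, -0.0]
force: [0.3, -0.5, 0.2]
opening: 0.0928
gripper_force: 0.0
tool [ 0.6021 -0.0761  0.1999] shift [ 1.000e-04 -2.000e-04  1.399e-01] turn [-0.      0.0001  0.0003] f [ 0.3 -0.5  0.2] open 0.09284500090578343 0.0 t 4.15
```

```bash
python3 -m handwheel '[[-1,0,0,0.04,0,0,0],[-1,0,0,0.08,0,0,0],[-1,0,0,0.11,0,0,0],[-1,0,0,0.13,0,0,0],[-1,0,0,0.14,0,0,0],[-1,0,0,0.14,0,0,0],[0,0,0,0.14,0,0,0],[0.3,0,0,0.14,0,0,0],[1,0,0,0.14,0,0,0],[1,0,0,0.14,0,0,0],[1,0,0,0.14,0,0,0],[1,0,0,0.14,0,0,0],[1,0,0,0.14,0,0,0],[1,0,0,0.14,0,0,0]]' 20; python3 d.py .602 -.0763 .06
```

```text
t: 5.9
tool_pos: [0.6022, -0.0767, 0.0596]
orientation: [-0.0, -3.142, 0.0]
force: [1.7, -0.4, 0.5]
opening: 0.0364
gripper_force: 20.0
tool [ 0.6022 -0.0767  0.0596] shift [ 0.0002  0.0004 -0.0004] turn [-0. -0. -0.] f [ 1.7 -0.4  0.5] open 0.036375616619767015 20.00006774945632 t 5.9
```

```bash
python3 -m handwheel '[[1,0,0,-0.01,0,0,0],[1,0,0,-0.03,0,0,0],[1,0,0,-0.06,0,0,0],[1,0,0,-0.08,0,0,0],[1,0.02,-0.035,-0.08,0,0,0],[1,0.04,-0.07,-0.08,0,0,0],[1,0.06,-0.104,-0.08,0,0,0],[1,0.08,-0.139,-0.08,0,0,0],[1,0.1,-0.174,-0.08,0,0,0],[1,0.112,-0.195,-0.08,0,0,0],[1,0.1175,-0.204,-0.08,0,0,0],[1,0.1175,-0.204,-0.08,0,0,0],[1,0.1175,-0.204,-0.05,0,0,0],[1,0.1175,-0.204,-0.025,0,0,0],[1,0.1175,-0.204,-0.01,0,0,0],[1,0.1175,-0.204,-0.005,0,0,0]]'; python3 d.py .4845 -.2803 .056
python3 - <<'E'
from h import *
p=robot.read_camera("scene");x=p["frame"][190:300,60:260,::-1];cv2.imwrite("pics/a1.png",cv2.resize(x,(800,440),interpolation=cv2.INTER_CUBIC))
E
```

```text
t: 7.9
tool_pos: [0.4846, -0.2796, 0.0637]
orientation: [0.001, -3.14, -0.002]
force: [0.5, -0.1, -1.0]
opening: 0.0363
gripper_force: 20.0
tool [ 0.4846 -0.2796  0.0637] shift [ 0.0001 -0.0007  0.0077] turn [ 0.0003 -0.0004  0.0003] f [ 0.5 -0.1 -1. ] open 0.036299029187657726 19.99982058031037 t 7.9
```

View pics/a1.png

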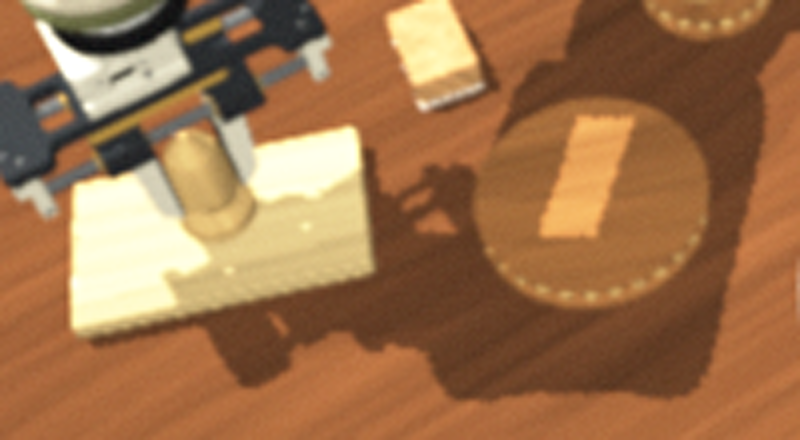

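The acorn hangs upright in the fingers over the board's middle, at crop (215,190). I lower it 9 mm and release.

```bash
python3 -m handwheel '[[1,0,0,0.004,0,0,0],[1,0,0,0.007,0,0,0],[1,0,0,0.009,0,0,0],[1,0,0,0.0095,0,0,0],[1,0,0,0.0095,0,0,0],[0.2,0,0,0.0095,0,0,0],[0,0,0,0.0095,0,0,0],[-0.5,0,0,0.0095,0,0,0],[-1,0,0,0.0095,0,0,0],[-1,0,0,0.0095,0,0,0],[-1,0,0,0.0095,0,0,0],[-1,0,0,-0.03,0,0,0],[-1,0,0,-0.08,0,0,0],[-1,0,0,-0.14,0,0,0],[-1,0,0,-0.15,0,0,0],[-1,0,0,-0.15,0,0,0]]'; python3 d.py .6443 .2991 .215
python3 - <<'E'
from h import *
p=robot.read_camera("scene")
m=[(r["conf"],r["rect"],r["mask"]) for r in robot.regions_of(p,"acorn_mid")]
print([(a,b) for a,b,c in m]); print(fit(F["acorn"],.02,[(p,m[0][2],np.zeros((384,512),bool))],(.4845,-.28)))
E
```

```text
t: 9.95
tool_pos: [0.4851, -0.2809, 0.2153]
orientation: [-0.0, 3.14, -0.002]
force: [-1.0, 0.7, -1.5]
opening: 0.0928
gripper_force: 0.0
tool [ 0.4851 -0.2809  0.2153] shift [-1.593e-01  5.800e-01 -1.000e-04] turn [-0.0003  0.0005  0.    ] f [-1.   0.7 -1.5] open 0.09284041037292654 0.0 t 9.95
[(0.57, [104.3, 225.2, 123.4, 250.4])]
(array([ 0.4859, -0.2799]), np.float64(0.193))
```

```bash
python3 -m handwheel '[[-1,-0.016,0.058,0,0,0,0],[-1,-0.032,0.116,0,0,0,0],[-1,-0.048,0.174,0,0,0,0],[-1,-0.064,0.232,0,0,0,0],[-1,-0.08,0.29,0,0,0,0],[-1,-0.096,0.348,0,0,0,0],[-1,-0.112,0.406,0,0,0,0],[-1,-0.128,0.464,0,0,0,0],[-1,-0.144,0.522,0,0,0,0],[-1,-0.155,0.562,0,0,0,0],[-1,-0.16,0.579,0,0,0,0],[-1,-0.16,0.579,0,0,0,0],[-1,-0.16,0.579,0,0,0,0]]' 20; python3 d.py .6443 .2991 .085
```

```text
t: 11.68
tool_pos: [0.644, 0.2973, 0.2129]
orientation: [-0.001, -3.139, 0.002]
force: [0.3, 0.5, 0.0]
opening: 0.0932
gripper_force: 0.0
tool [0.644  0.2973 0.2129] shift [-0.0006  0.002   0.1279] turn [-0.0004 -0.0008 -0.0001] f [0.3 0.5 0. ] open 0.09321750031887223 0.0 t 11.675
```

```bash
python3 -m handwheel '[[-1,0,0,0.03,0,0,0],[-1,0,0,0.06,0,0,0],[-1,0,0,0.09,0,0,0],[-1,0,0,0.115,0,0,0],[-1,0,0,0.13,0,0,0],[-1,0,0,0.13,0,0,0],[-1,0,0,0.13,0,0,0],[0,0,0,0.13,0,0,0],[0.2,0,0,0.13,0,0,0],[1,0,0,0.13,0,0,0],[1,0,0,0.13,0,0,0],[1,0,0,0.13,0,0,0],[1,0,0,0.13,0,0,0],[1,0,0,0.13,0,0,0]]' 25; python3 d.py .6059 -.0791 .085
```

```text
t: 13.42
tool_pos: [0.6446, 0.2984, 0.0846]
orientation: [0.0, -3.141, -0.0]
force: [0.5, 0.6, -0.1]
opening: 0.0436
gripper_force: 25.0
tool [0.6446 0.2984 0.0846] shift [ 0.0387 -0.3775 -0.0004] turn [ 0. -0.  0.] f [ 0.5  0.6 -0.1] open 0.04360016185086898 25.000026642418234 t 13.425
```

```bash
python3 -m handwheel '[[1,0,0,-0.01,0,0,0],[1,0,0,-0.03,0,0,0],[1,0,0,-0.06,0,0,0],[1,0,0,-0.08,0,0,0],[1,0.003,-0.03,-0.08,0,0,0],[1,0.007,-0.075,-0.08,0,0,0],[1,0.012,-0.12,-0.08,0,0,0],[1,0.017,-0.165,-0.08,0,0,0],[1,0.021,-0.21,-0.08,0,0,0],[1,0.026,-0.255,-0.08,0,0,0],[1,0.031,-0.3,-0.08,0,0,0],[1,0.035,-0.345,-0.08,0,0,0],[1,0.0385,-0.37,-0.08,0,0,0],[1,0.0385,-0.3775,-0.08,0,0,0],[1,0.0385,-0.3775,-0.08,0,0,0],[1,0.0385,-0.3775,-0.06,0,0,0],[1,0.0385,-0.3775,-0.03,0,0,0],[1,0.0385,-0.3775,-0.012,0,0,0],[1,0.0385,-0.3775,-0.006,0,0,0],[1,0.0385,-0.3775,-0.006,0,0,0]]'; python3 d.py .6059 -.0791 .085
python3 - <<'E'
from h import *
p=robot.read_camera("scene");x=p["frame"][170:280,140:340,::-1];cv2.imwrite("pics/a2.png",cv2.resize(x,(800,440),interpolation=cv2.INTER_CUBIC))
m=[r for r in robot.regions_of(p,"spire_mid")]
print([(r["conf"],r["rect"]) for r in m])
E
```

```text
t: 15.92
tool_pos: [0.6061, -0.0788, 0.0904]
orientation: [0.001, -3.141, -0.0]
force: [0.4, 0.5, -2.1]
opening: 0.0434
gripper_force: 25.0
tool [ 0.6061 -0.0788  0.0904] shift [ 0.0002 -0.0003  0.0054] turn [ 0.0001 -0.0002  0.0001] f [ 0.4  0.5 -2.1] open 0.04343465840004482 24.999781123657236 t 15.925
[(0.96, [194.4, 203.0, 220.7, 246.6]), (0.84, [344.8, 195.8, 372.5, 236.6]), (0.79, [354.7, 140.4, 380.8, 177.1]), (0.66, [275.5, 129.0, 297.5, 170.2])]
```

View pics/a2.png

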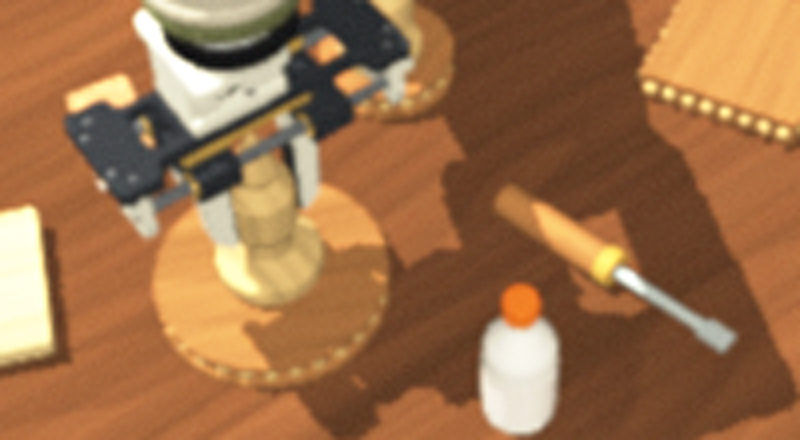

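The spire is upright over the large disc's middle, with its foot at crop (268,265). I lower it 6 mm, release, and go above the vase.

```bash
python3 -m handwheel '[[1,0,0,0.003,0,0,0],[1,0,0,0.005,0,0,0],[1,0,0,0.006,0,0,0],[1,0,0,0.006,0,0,0],[0.2,0,0,0.006,0,0,0],[0,0,0,0.006,0,0,0],[-0.5,0,0,0.006,0,0,0],[-1,0,0,0.006,0,0,0],[-1,0,0,0.006,0,0,0],[-1,0,0,0.006,0,0,0],[-1,0,0,-0.03,0,0,0],[-1,0,0,-0.08,0,0,0],[-1,0,0,-0.14,0,0,0],[-1,0,0,-0.14,0,0,0],[-1,0.03,0.042,-0.14,0,0,0],[-1,0.06,0.084,-0.14,0,0,0],[-1,0.09,0.126,-0.14,0,0,0],[-1,0.117,0.162,-0.14,0,0,0],[-1,0.117,0.162,-0.14,0,0,0],[-1,0.117,0.162,-0.14,0,0,0]]'; python3 d.py .489 .083 .072
```

```text
t: 18.52
tool_pos: [0.4892, 0.0827, 0.2303]
orientation: [-0.001, 3.142, -0.001]
force: [-0.6, -0.5, 0.2]
opening: 0.0931
gripper_force: 0.0
tool [0.4892 0.0827 0.2303] shift [0.0002 0.0003 0.1583] turn [-0.0001  0.      0.0002] f [-0.6 -0.5  0.2] open 0.0931471425606749 0.0 t 18.525
```

```bash
python3 -m handwheel '[[-1,0,0,0.04,0,0,0],[-1,0,0,0.08,0,0,0],[-1,0,0,0.11,0,0,0],[-1,0,0,0.14,0,0,0],[-1,0,0,0.159,0,0,0],[-1,0,0,0.159,0,0,0],[-1,0,0,0.159,0,0,0],[-0.1,0,0,0.159,0,0,0],[0.1,0,0,0.159,0,0,0],[1,0,0,0.159,0,0,0],[1,0,0,0.159,0,0,0],[1,0,0,0.159,0,0,0],[1,0,0,0.159,0,0,0],[1,0,0,0.159,0,0,0]]' 25; python3 d.py .641 .2983 .072
```

```text
t: 20.27
tool_pos: [0.4892, 0.0829, 0.0717]
orientation: [0.0, -3.142, 0.0]
force: [-1.8, -0.4, 1.1]
opening: 0.0512
gripper_force: 25.0
tool [0.4892 0.0829 0.0717] shift [-0.1518  0.2154 -0.0003] turn [-0. -0.  0.] f [-1.8 -0.4  1.1] open 0.0512090926648708 25.000269693290704 t 20.275
```

```bash
python3 -m handwheel '[[1,0,0,-0.01,0,0,0],[1,0,0,-0.03,0,0,0],[1,0,0,-0.06,0,0,0],[1,0,0,-0.09,0,0,0],[1,0,0,-0.1,0,0,0],[1,-0.022,0.031,-0.1,0,0,0],[1,-0.044,0.062,-0.1,0,0,0],[1,-0.066,0.093,-0.1,0,0,0],[1,-0.088,0.124,-0.1,0,0,0],[1,-0.11,0.155,-0.1,0,0,0],[1,-0.132,0.186,-0.1,0,0,0],[1,-0.1518,0.2155,-0.1,0,0,0],[1,-0.1518,0.2155,-0.1,0,0,0],[1,-0.1518,0.2155,-0.08,0,0,0],[1,-0.1518,0.2155,-0.05,0,0,0],[1,-0.1518,0.2155,-0.025,0,0,0],[1,-0.1518,0.2155,-0.012,0,0,0],[1,-0.1518,0.2155,-0.006,0,0,0],[1,-0.1518,0.2155,-0.006,0,0,0]]'; python3 d.py .641 .2983 .072
python3 - <<'E'
from h import *
p=robot.read_camera("scene");x=p["frame"][120:230,180:380,::-1];cv2.imwrite("pics/a3.png",cv2.resize(x,(800,440),interpolation=cv2.INTER_CUBIC))
E
```

```text
t: 22.65
tool_pos: [0.641, 0.2981, 0.0778]
orientation: [0.0, 3.141, 0.0]
force: [-0.8, -0.7, -1.7]
opening: 0.0516
gripper_force: 25.0
tool [0.641  0.2981 0.0778] shift [0.     0.0002 0.0058] turn [ 0.      0.0001 -0.0001] f [-0.8 -0.7 -1.7] open 0.05162773650103387 24.99985270429505 t 22.65
```

View pics/a3.png

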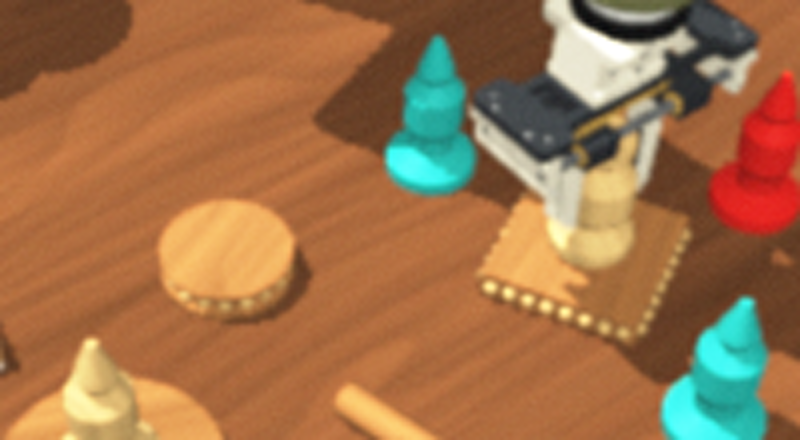

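The vase hangs upright over the square base's middle, at crop (590,240), and the small base is bare at (228,255). I release the vase and re-measure the small base and the pieces already placed.

```bash
python3 -m handwheel '[[1,0,0,0.003,0,0,0],[1,0,0,0.005,0,0,0],[1,0,0,0.006,0,0,0],[1,0,0,0.006,0,0,0],[0.2,0,0,0.006,0,0,0],[-0.1,0,0,0.006,0,0,0],[-0.5,0,0,0.006,0,0,0],[-1,0,0,0.006,0,0,0],[-1,0,0,0.006,0,0,0],[-1,0,0,0.006,0,0,0],[-1,0,0,-0.03,0,0,0],[-1,0,0,-0.08,0,0,0],[-1,0,0,-0.14,0,0,0],[-1,0,0,-0.14,0,0,0],[-1,0,0,-0.14,0,0,0]]'
python3 -m handwheel '[[-1,0.016,-0.058,0,0,0,0],[-1,0.032,-0.116,0,0,0,0],[-1,0.048,-0.174,0,0,0,0],[-1,0.064,-0.232,0,0,0,0],[-1,0.08,-0.29,0,0,0,0],[-1,0.096,-0.348,0,0,0,0],[-1,0.112,-0.406,0,0,0,0],[-1,0.128,-0.464,0,0,0,0],[-1,0.144,-0.522,0,0,0,0],[-1,0.156,-0.578,0,0,0,0],[-1,0.156,-0.578,0,0,0,0],[-1,0.156,-0.578,0,0,0,0]]' 20; python3 d.py .485 -.280 .056
cat > c.py <<'E'
from h import *
t=robot.read_camera("top"); s=robot.read_camera("scene"); Z=np.zeros((384,512),bool)
def near(c,n,P):
    u=proj([P],c)[0]
    for r in robot.regions_of(c,n):
        a=r["rect"]
        if abs((a[0]+a[2])/2-u[0])<10 and abs((a[1]+a[3])/2-u[1])<10: return r["mask"].astype(bool)
for k,x,y,z in [("small",.4908,.0878,0),("spire",.606,-.079,.024),("vase",.641,.298,.024),("acorn",.491,.088,.024),("acorn",.485,-.28,.02)]:
    V=[]
    for n,c in(("t",t),("s",s)):
        m=near(c,k+("_top" if k=="small" else "_mid"),(x,y,z+.03 if k!="small" else .01))
        if m is not None: print(k,n,*fit(B[k] if k=="small" else F[k],z,[(c,m,Z)],(x,y)))
for n in("bottle","gouge","sander"): print(n,[(round(r["conf"],2),r["rect"]) for r in robot.regions_of(s,n+"_mid")])
E
python3 c.py
```

```text
t: 24.58
tool_pos: [0.641, 0.2984, 0.2178]
orientation: [-0.0, 3.141, 0.0]
force: [-0.3, -0.6, -0.2]
opening: 0.0925
gripper_force: 0.0
t: 26.08
tool_pos: [0.4842, -0.2788, 0.2157]
orientation: [-0.001, -3.139, -0.004]
force: [-0.4, 1.1, 1.0]
opening: 0.0933
gripper_force: 0.0
tool [ 0.4842 -0.2788  0.2157] shift [-0.0012 -0.0015  0.1597] turn [ 0.0007 -0.0008 -0.0003] f [-0.4  1.1  1. ] open 0.0933000435376707 0.0 t 26.075
small t [0.492  0.0887] 0.045
small s [0.4894 0.0872] 0.033
spire t [ 0.6054 -0.077 ] 0.089
spire s [ 0.6059 -0.0786] 0.054
vase t [0.6416 0.2992] 0.082
vase s [0.6397 0.3001] 0.048
acorn s [ 0.4857 -0.2801] 0.088
bottle [(0.81, [258.1, 237.1, 279.8, 279.2]), (0.41, [220.5, 170.2, 251.2, 198.9])]
gouge [(0.81, [261.7, 216.7, 323.2, 256.5])]
sander [(0.78, [157.6, 190.0, 183.5, 217.0]), (0.44, [220.6, 170.8, 252.2, 200.2])]
```

```bash
python3 -m handwheel '[[-1,0,0,0.04,0,0,0],[-1,0,0,0.08,0,0,0],[-1,0,0,0.11,0,0,0],[-1,0,0,0.14,0,0,0],[-1,0,0,0.162,0,0,0],[-1,0,0,0.162,0,0,0],[-1,0,0,0.162,0,0,0],[0,0,0,0.162,0,0,0],[0.3,0,0,0.162,0,0,0],[1,0,0,0.162,0,0,0],[1,0,0,0.162,0,0,0],[1,0,0,0.162,0,0,0],[1,0,0,0.162,0,0,0],[1,0,0,0.162,0,0,0]]' 20; python3 d.py .4908 .088 .060
```

```text
t: 28.58
tool_pos: [0.485, -0.2798, 0.0557]
orientation: [-0.0, 3.142, -0.0]
force: [0.2, -0.5, 0.3]
opening: 0.0369
gripper_force: 20.0
tool [ 0.485  -0.2798  0.0557] shift [-0.0058  0.3678 -0.0044] turn [-0.0001  0.      0.    ] f [ 0.2 -0.5  0.3] open 0.036906164436536965 19.999966431332723 t 28.575
```

```bash
python3 -m handwheel '[[1,0,0,-0.01,0,0,0],[1,0,0,-0.03,0,0,0],[1,0,0,-0.06,0,0,0],[1,0,0,-0.09,0,0,0],[1,0,0,-0.1,0,0,0],[1,0,0.03,-0.1,0,0,0],[1,-0.001,0.08,-0.1,0,0,0],[1,-0.002,0.13,-0.1,0,0,0],[1,-0.003,0.18,-0.1,0,0,0],[1,-0.004,0.23,-0.1,0,0,0],[1,-0.005,0.28,-0.1,0,0,0],[1,-0.0058,0.33,-0.1,0,0,0],[1,-0.0058,0.36,-0.1,0,0,0],[1,-0.0058,0.368,-0.1,0,0,0],[1,-0.0058,0.368,-0.08,0,0,0],[1,-0.0058,0.368,-0.05,0,0,0],[1,-0.0058,0.368,-0.025,0,0,0],[1,-0.0058,0.368,-0.014,0,0,0],[1,-0.0058,0.368,-0.01,0,0,0],[1,-0.0058,0.368,-0.01,0,0,0]]'; python3 d.py .4908 .088 .060
python3 - <<'E'
from h import *
p=robot.read_camera("scene");x=p["frame"][120:230,140:340,::-1];cv2.imwrite("pics/a4.png",cv2.resize(x,(800,440),interpolation=cv2.INTER_CUBIC))
E
```

```text
t: 31.08
tool_pos: [0.4913, 0.0881, 0.0663]
orientation: [0.0, 3.141, -0.0]
force: [0.2, 0.3, -1.3]
opening: 0.0369
gripper_force: 20.0
tool [0.4913 0.0881 0.0663] shift [ 0.0005 -0.0001  0.0063] turn [-0.      0.0003 -0.0001] f [ 0.2  0.3 -1.3] open 0.036883276103994 19.999723560667917 t 31.075
```

View pics/a4.png

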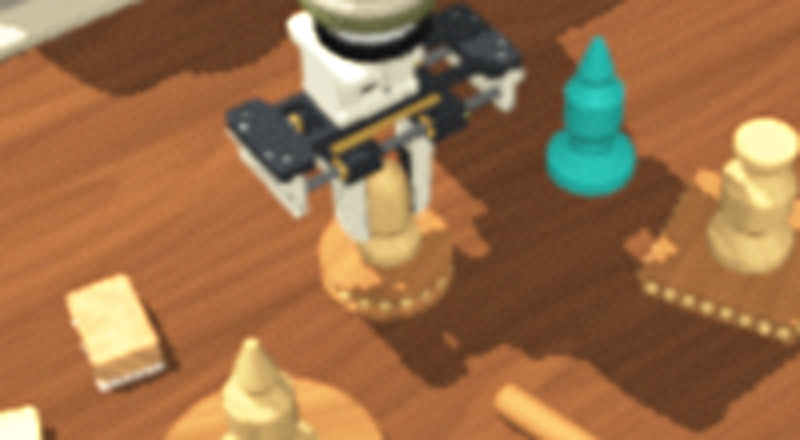

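The acorn is upright over the small disc, with its foot at crop (388,245). I lower it 6 mm, release and check.

```bash
python3 -m handwheel '[[1,0,0,0.003,0,0,0],[1,0,0,0.005,0,0,0],[1,0,0,0.006,0,0,0],[1,0,0,0.0063,0,0,0],[1,0,0,0.0063,0,0,0],[0.2,0,0,0.0063,0,0,0],[0,0,0,0.0063,0,0,0],[-0.5,0,0,0.0063,0,0,0],[-1,0,0,0.0063,0,0,0],[-1,0,0,0.0063,0,0,0],[-1,0,0,0.0063,0,0,0],[-1,0,0,-0.03,0,0,0],[-1,0,0,-0.08,0,0,0],[-1,0,0,-0.14,0,0,0],[-1,0,0,-0.18,0,0,0],[-1,0,0,-0.18,0,0,0],[-1,0,0,-0.18,0,0,0]]'; python3 c.py
python3 - <<'E'
from h import *
p=robot.read_camera("scene");x=p["frame"][120:290,60:400,::-1];cv2.imwrite("pics/a5.png",cv2.resize(x,(800,400),interpolation=cv2.INTER_CUBIC))
E
```

```text
t: 33.25
tool_pos: [0.4905, 0.0884, 0.2449]
orientation: [0.0, -3.141, 0.0]
force: [-0.7, -0.1, -1.2]
opening: 0.0927
gripper_force: 0.0
small s [0.4908 0.0887] 0.332
spire t [ 0.6062 -0.0778] 0.102
spire s [ 0.6039 -0.0783] 0.069
vase t [0.6421 0.2985] 0.065
acorn s [0.4915 0.0899] 0.14
bottle [(0.59, [261.5, 239.1, 280.4, 278.2])]
gouge [(0.95, [264.2, 215.0, 321.1, 257.6])]
sander [(0.87, [158.5, 191.1, 179.5, 215.9])]
```

View pics/a5.png

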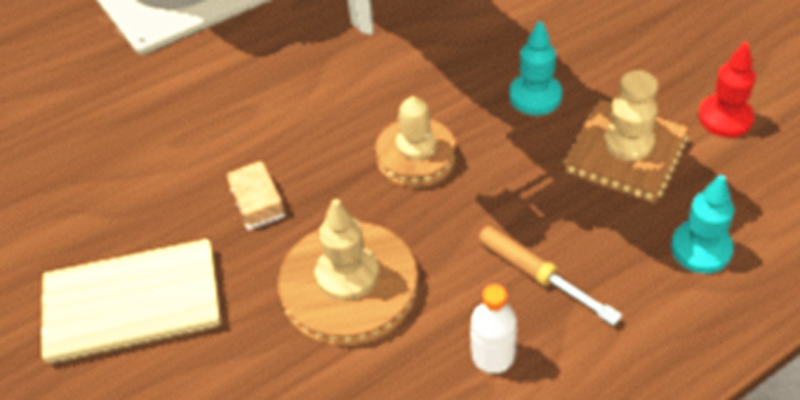

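All three stand upright and centred: spire (345,255), vase (632,120) and acorn (414,130). The bottle, gouge and sanding block have not moved.

```bash
python3 -c "
from plant import robot
print(robot.close_job())"
```

```text
the job is handed in; nothing more can be done
None
```

The job is handed in: spire on the large round base, vase on the square base and acorn on the small round base (parked on the spare board on the way), each upright and within about 3 mm of centre by the last camera measurements, with the glue bottle, gouge and sanding block unmoved; the hand-in gave no verdict.

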